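# Reset the coffee warmer's sunken cut-out key

### The job

The coffee warmer on the refreshments table has cut out and needs resetting: push its sliding metal guard all the way open, reach a fingertip down into the round well it covered, press the sunken key fully down and keep it down for a second, then let it up and push the guard fully shut over the well again. Leave the raised power button at the end of the strip unpressed, and leave the coffee pot, mugs and milk carton standing where they are. Finish with the hand clear of everything.

Things in the scene. Friction and masses are not known exactly. Their poses are not given: they have to be found in the camera images.
- warmer: Low white coffee warmer, fixed, 240 (x) by 300 (y) by 50 mm high. Origin: centre of its underside; z up; position and yaw (within 0.7 rad) vary; at yaw 0 its -x side faces the robot. y -150 to -50 mm: control strip, top at 50 mm; y -50 to +150: dark hot plate, top at 50 mm, with the pot. On the strip's centre line (y -100): well under its guard at x +20, power button at x +98, tiny lamp at x -103.
- well_mouth (a point): Centre of the mouth of the round well, level with the strip's top face (50 mm above the table), fixed at x +20, y -100 mm of the warmer; its axes are the warmer's. The well is 48 mm in diameter, upright, with a flat floor 30 mm below its mouth; the key stands in its middle.
- reset_top (a point): Centre of the top face of the sunken key in the well: a grey upright cylinder 28 mm in diameter, its flat top 16 mm below the well's mouth (34 mm above the table) when up. The point moves with the key.
- reset_key (a joint): Travel of the sunken key in m: 0 up, 0.005 fully down. A spring lifts it: about 1.4 N to start, 5 N fully down; it does not latch.
- guard (a joint): Travel of the sliding guard in m: 0 fully shut over the well (stop), 0.062 fully open (stop). It opens along the warmer's -x, stays where it is left, about 1.5 N of friction. It may start up to 12 mm open.
- guard_tab (a point): Centre of the top edge of the guard's upright tab, 75 mm above the table; moves with the guard; axes as the warmer's. The guard: dark steel plate 56 (x) by 62 (y) by 3 mm on the strip, its top 54 mm above the table, with the tab across its middle, 6 mm thick (x), 50 mm wide (y). Shut, the tab is over the middle of the well. It can be pushed from either side.
- power_top (a point): Centre of the top of the raised power button, a grey cylinder 22 mm in diameter standing 8 mm proud of the strip (58 mm above the table) at x +98, y -100 mm of the warmer. Not to be pressed.
- power_key (a joint): Travel of the power button in m: 0 up, 0.005 fully down (spring, 1.4 to 5 N). Not to be pressed.
- pot: Steel coffee pot with a black lid knob, 110 mm in diameter at the foot, 134 mm tall, loose on the hot plate, 0.6 to 1 kg. Origin: centre of its underside. Handle reaches 93 mm to its +y, spout 82 mm to its +x. Its axis stands 60 to 75 mm from the warmer's origin on the warmer's +y side. Leave alone.
- mug_a: White mug, 78 mm in diameter, 90 mm tall, loose on the table beyond the control strip (the warmer's -y side). Origin: centre of its underside; its handle, about 30 mm more, is at its +y. Leave alone.
- mug_b: White mug like the other, loose on the table on the warmer's +y side. Leave alone.
- carton: Milk carton, 70 by 70 mm, 204 mm tall, loose on the table beyond the warmer's +x end, on the hot plate's side. Origin: centre of its underside. Leave alone.

How it is judged:
On the way, in this order (a step that is already met when the one before it is completed fails the run):
1. the guard is pushed open (at least 52 of its 62 mm) (value of joint guard above 0.052 m), for 0.1 s.
2. with the guard open, the sunken key is held fully down (at least 4 of 5 mm) by the fingers for 0.6 s (value of joint guard above 0.045 m and value of joint reset_key above 0.004 m and contact force between warmer and the fingers above 1 N), for 0.6 s.
3. the key is up and the guard is pushed shut (within 5 mm) (value of joint guard below 0.005 m and value of joint reset_key below 0.001 m), for 0.2 s.
At the end, for the whole second after the job is handed in: The guard is shut to within 5 mm, the sunken key and the power button are up (within 1 mm), and the pot, both mugs and the carton stand upright and at rest within 15 mm of where they began (all of step 3 and value of joint power_key below 0.001 m and distance of each of pot, mug_a, mug_b, carton from where it was at the start of the episode below 0.015 m and angle between each of pot, mug_a, mug_b, carton's own z axis and vertical below 0.1 rad and linear speed of each of pot, mug_a, mug_b, carton below 0.02 m/s); the robot touches nothing.
It fails at once if the power button is pressed by more than 2.5 mm (value of joint power_key above 0.0025 m).
It fails at once if the coffee pot is shifted by more than 20 mm, tipped or lifted (distance of pot from where it was at the start of the episode above 0.02 m or angle between pot's own z axis and vertical above 0.15 rad).
It fails at once if the mug beside the strip is shifted by more than 20 mm, tipped or lifted (distance of mug_a from where it was at the start of the episode above 0.02 m or angle between mug_a's own z axis and vertical above 0.15 rad).
It fails at once if the mug on the other side is shifted by more than 20 mm, tipped or lifted (distance of mug_b from where it was at the start of the episode above 0.02 m or angle between mug_b's own z axis and vertical above 0.15 rad).
It fails at once if the milk carton is shifted by more than 20 mm, tipped or lifted (distance of carton from where it was at the start of the episode above 0.02 m or angle between carton's own z axis and vertical above 0.15 rad).
It also fails if it takes over 54 s, if anything falls off the work surface, if the arm or the gripper's body presses on something with over 40 N, if the wrist force passes 120 N, or if a joint passes its speed limit or range.

### The arm

A 6-joint arm with a two-finger parallel gripper is mounted at the origin on the work surface. World frame = base frame: x ahead of the robot, y to its left, z up, the work surface at z = 0. Lengths are in m, angles in rad, forces in N, time in s.
With the tool pointing down it reaches from about 0.35 to 0.875 m from the base axis. Payload 4.2 kg.
Tool frame: the origin (TCP) lies midway between the tips of the shut fingers; the grasp point (between the pads) lies bot.grasp_offset behind it (bot.grasp_offset is the distance from the TCP to the grasp point, in m); z points along the fingers, y is the direction in which the jaws open and shut (so a half turn about z gives the same grasp; the last joint's range is limited). The gripper opens to 85 mm and grips with 20 to 120 N. Pads are 22 mm wide; open, the fingers measure 114 mm over their backs; the gripper's body (76 mm by 85 mm) begins 54 mm behind the grasp point. The pads swing forward as they close: fully open they stand 13 mm farther back than shut.
Start: joints at [-1, 0.385, 0.008, 0, -1.194, -0.259], TCP at [0.192, -0.595, 0.231] pointing down, gripper open.
Joint ranges: [-3.14, 3.14], [-1.21, 2.06], [-1.07, 1.41], [-3.16, 2.05], [-2.99, -0.16], [-3.1, 3.1]. Speed limits (rad/s): [2.79, 2.79, 3.14, 3.14, 3.14, 3.14].

### API

Orientations are given as a unit quaternion [x, y, z, w].
In Python, from bench import bot, optics gives the robot as it stands. The module is installed in compiled form; this text tells all that it offers.
- The arm moves only by the shell command python3 -m creep 'ROWS'. ROWS is JSON, a list of rows, each an object with "xyz": the shift along the tool's x, y, z in units of 50 mm (1.0 is 50 mm), a list of three; "twist": the turn, a rotation vector about the tool's x, y, z in units of 8 degrees (1.0 is 8 degrees), a list of three; "claw": the finger opening in mm, from 0 to 85.4. In form: [{"xyz": [dx, dy, dz], "twist": [ax, ay, az], "claw": claw}, ...]. A call has 1 to 8 rows; each row shifts and turns the commanded pose from where the row before left it, along the tool's axes as they then stand; what a row does not reach is not made up. A row lasts 1/10 s, in which the tool goes at most 50 mm and 8.59 degrees, less where a joint would pass 70% of its speed; a pose out of reach is approached as far as the arm can. A call is refused whole if a number of a shift passes 1 or a number of a turn 1, either way. A call with a gripper value outside its range is refused whole. The fingers move at their own pace and stop on an object; the grip force is fixed at half the most. Time passes only in rows, so rows that do not move let the fingers close. It gives the time, the measured TCP pose, the force and the opening at its end, in the units of the state.
- bot.sense(): the state, without advancing time (a new reading comes with each control period).
- optics.get_image(name): name is "side" or "top"; returns a dict with "image" (480x640x3 uint8, red, green, blue), "camera_matrix" (3x3 intrinsics, pixels), "k1" (the pictures are not rectified: a ray, as slopes to the right and down, at radius r is drawn at 1 + k1 r^2 times it, then the intrinsics apply), "rvec" (rotation vector, rad) and "tvec" (3), from world to camera coordinates, as OpenCV has them. Camera axes: x right, y down, z forward; pixel columns grow to the right and rows downward; lengths in m; the calibration is good to about 2 mm. A picture is of the moment at which its call begins. There is no depth.
- bot.finish_job(): hands the job in, once; it reports no verdict.
The state is a dict: "clock": time; "qpos": joint angles; "qd": joint speeds; "joint_torque": joint torques, N m; "ee_pos": TCP position; "tcp_rot": TCP orientation; "contact_force": force on the tool from outside, world axes, zero at the start; "torque": the same for the moment, N m; "gripper_width": opening from 0.0 (shut) to 1.0 (fully open).
Only numpy, scipy, OpenCV 4.12 (cv2) and the standard library are available. Lean on these libraries where they do the work, as an engineer would, in place of code of your own. Each camera call takes 0.05 s, during which the arm holds its last target.

## Working session

There is one attempt and no reset: what is moved stays moved. The work goes in short steps, Python scripts to look and compute and a shell command to move; the robot and the scene stay as the last step left them, time stands still between calls to the robot, and variables do not carry over. Pictures are saved under pics/ and viewed, and the job is handed in when it is done.

```bash
mkdir -p pics; python3 - <<'E'
from bench import bot, optics
import cv2,pickle
s=bot.sense(); print(s, bot.grasp_offset)
for n in("side","top"):
    d=optics.get_image(n); pickle.dump(d,open(f'pics/{n}0.pkl','wb'))
    cv2.imwrite(f'pics/{n}0.png',d["image"][:,:,::-1]); print(n,d["camera_matrix"],d["k1"],d["rvec"],d["tvec"])
E
```

```text
{'clock': 0.0, 'qpos': array([-1.00042204e+00,  3.85567482e-01,  6.59054820e-03, -5.03934825e-04,
       -1.19403416e+00, -2.58600282e-01]), 'qd': array([ 0.00185368, -0.00069799, -0.00118169, -0.00010053,  0.0001197 ,
        0.00151236]), 'joint_torque': array([-5.17508142e-04, -3.92292631e+01,  1.88399756e+01,  4.18610528e+00,
       -4.60855590e-03, -3.45145693e-06]), 'ee_pos': array([ 0.19154326, -0.59428456,  0.23020048]), 'tcp_rot': array([-1.55164472e-01,  9.87888002e-01,  1.10792479e-03, -2.31603972e-04]), 'contact_force': array([ 0.347797  , -0.38048102, -0.88899612]), 'torque': array([ 0.027862  , -0.0342493 ,  0.00553062]), 'gripper_width': 1.0033870211900218} 0.0187
side [[536.21416867   0.         312.30480093]
 [  0.         536.21416867 239.28889971]
 [  0.           0.           1.        ]] -0.04852450975862446 [ 0.70933114 -2.41804781  1.36429353] [0.54676296 0.2067574  1.04823944]
top [[545.15527624   0.         325.32425624]
 [  0.         545.15527624 235.95528889]
 [  0.           0.           1.        ]] -0.09492630027730638 [ 2.16045113 -2.12525537  0.17535633] [0.05016833 0.61107785 1.28100126]
```

View pics/side0.png

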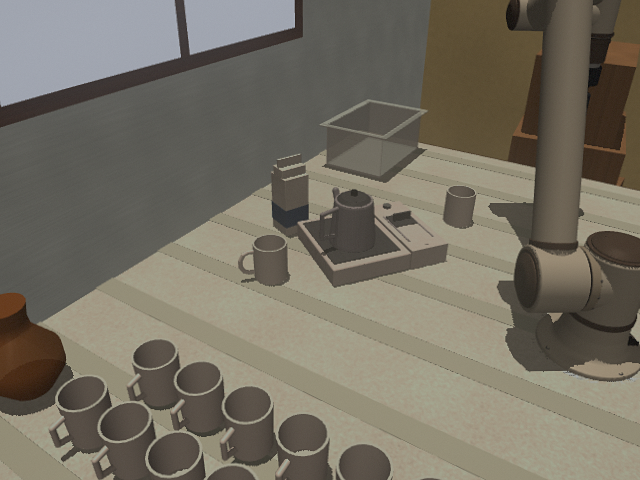

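View pics/top0.png

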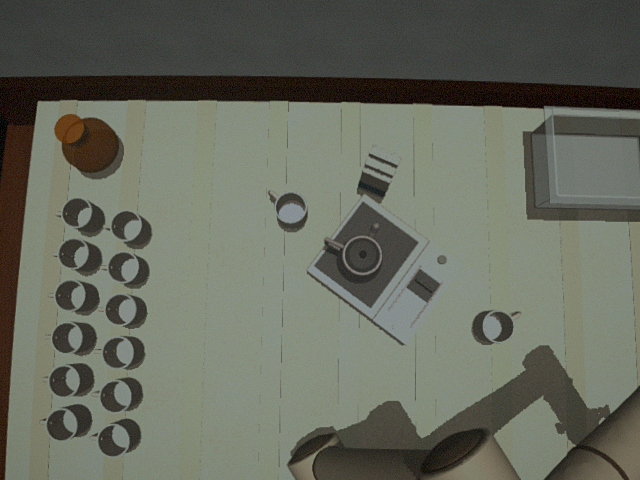

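The top view shows the warmer at about (375,270), with the guard near (423,287), the power button near (441,260) and mug_a at (493,327). I'll enlarge both views.

```bash
python3 - <<'E'
import cv2
a=cv2.imread('pics/top0.png')[190:350,300:460]; a=cv2.convertScaleAbs(cv2.resize(a,(800,800),interpolation=cv2.INTER_CUBIC)[:,:],alpha=1.4)
# keep to 600 high: crop factor 3.75
a=cv2.resize(a,(600,600)); cv2.imwrite('pics/topc0.png',a)
b=cv2.imread('pics/side0.png')[180:290,290:450]; b=cv2.convertScaleAbs(cv2.resize(b,(800,550),interpolation=cv2.INTER_CUBIC),alpha=1.4); cv2.imwrite('pics/sidec0.png',b)
E
```

```text
(no output)
```

View pics/topc0.png

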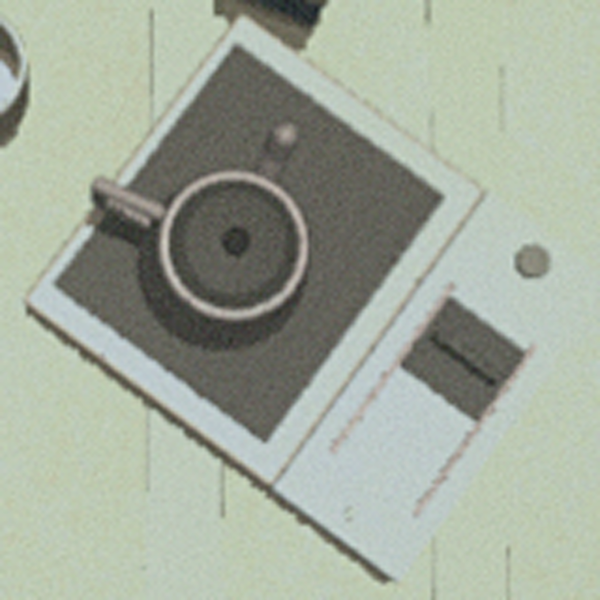

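View pics/sidec0.png

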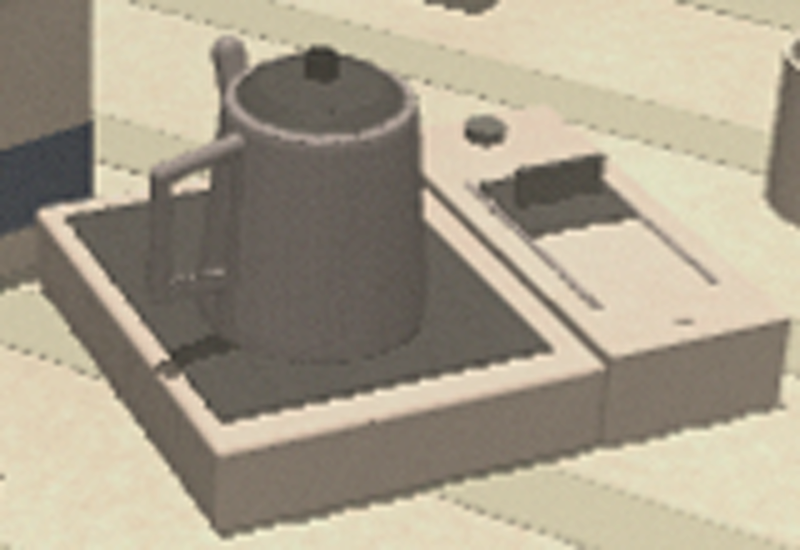

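```bash
cat > h.py <<'E'
import numpy as np,cv2,pickle
from scipy.optimize import least_squares
C={n:pickle.load(open(f'pics/{n}0.pkl','rb')) for n in('top','side')}
def proj(n,P):
    d=C[n]; return cv2.projectPoints(np.asarray(P,float).reshape(-1,1,3),np.array(d['rvec']),np.array(d['tvec']),d['camera_matrix'],np.array([d['k1'],0,0,0,0]))[0][:,0]
def ray(n,uv,z):
    d=C[n]; p=cv2.undistortPoints(np.array([[uv]],float),d['camera_matrix'],np.array([d['k1'],0,0,0,0]))[0,0]
    R=cv2.Rodrigues(np.array(d['rvec']))[0]; c=-R.T@np.array(d['tvec']); v=R.T@np.array([*p,1]); return c+v*(z-c[2])/v[2]
def w2(p,L):
    L=np.atleast_2d(L); c,s=np.cos(p[2]),np.sin(p[2]); return np.c_[p[0]+c*L[:,0]-s*L[:,1],p[1]+s*L[:,0]+c*L[:,1],L[:,2]]
E
cat > fit.py <<'E'
from h import *
T=np.array([(30,302),(240,15),(485,192),(272,482),(395,579),(349,513),(533,261)])/3.75+[300,190]
TL=np.array([(-.12,.15,.05),(.12,.15,.05),(.12,-.05,.05),(-.12,-.05,.05),(-.12,-.15,.05),(-.103,-.1,.05),(.098,-.1,.058)])
S=np.array([(218,455),(38,212),(605,372),(785,322),(684,321),(486,129)])/5+[290,180]
SL=np.array([(-.12,.15,.05),(.12,.15,.05),(-.12,-.05,.05),(-.12,-.15,.05),(-.103,-.1,.05),(.098,-.1,.058)])
def f(p,m):
    r=[]
    if 't' in m: r.append(proj('top',w2(p,TL))-T)
    if 's' in m: r.append(proj('side',w2(p,SL))-S)
    return np.vstack(r).ravel()
for m in('t','s','ts'):
    r=least_squares(f,[.6,0,-.3],args=(m,),loss='soft_l1'); p=r.x; print(m,p,np.round(f(p,m).reshape(-1,2),1).tolist())
np.save('pose.npy',p)
inv=lambda q:(np.array([[np.cos(p[2]),np.sin(p[2])],[-np.sin(p[2]),np.cos(p[2])]])@(q[:2]-p[:2]))
for uv in[(452,296),(525,352),(478,420),(402,364)]: print('plate',inv(ray('top',np.array(uv)/3.75+[300,190],.054)))
print('tab',inv(ray('top',np.array((463,360))/3.75+[300,190],.075)))
for uv in[(515,176),(604,155)]: print('tabside',inv(ray('side',np.array(uv)/5+[290,180],.075)))
for n,l in dict(well=(.02,-.1,.05),power=(.098,-.1,.058)).items(): print(n,w2(p,l))
print('mugA',ray('top',(492,326),.09),'inv',inv(ray('top',(492,326),.09)))
E
python3 fit.py
```

```text
t [ 0.53501386 -0.08455255 -0.62676047] [[-2.8, -0.5], [-0.0, -1.6], [0.6, -0.7], [-0.4, 1.6], [0.7, 1.1], [0.2, 0.2], [0.0, -0.1]]
s [ 0.5294527  -0.07397028 -0.62448961] [[-0.5, 0.0], [-2.0, -1.1], [1.3, -1.4], [1.7, 0.3], [0.1, 1.1], [-0.5, -0.1]]
ts [ 0.53407701 -0.08355941 -0.62796855] [[-3.2, -0.2], [-0.3, -1.2], [0.2, -0.2], [-0.8, 2.0], [0.2, 1.5], [-0.3, 0.6], [-0.4, 0.4], [-0.4, -2.8], [-1.3, -3.2], [1.0, -3.7], [1.3, -1.9], [-0.2, -1.2], [-0.3, -1.9]]
plate [ 0.0500196 -0.071549 ]
plate [ 0.0489152  -0.13033416]
plate [-0.00470302 -0.13111494]
plate [-0.0048837  -0.07110947]
tab [ 0.01726265 -0.09878368]
tabside [ 0.008954   -0.06821653]
tabside [ 0.01231366 -0.12148045]
well [[ 0.49151126 -0.17623172  0.05      ]]
power [[ 0.55463062 -0.22205688  0.058     ]]
mugA [ 0.39763807 -0.33143671  0.09      ] inv [ 0.03521894 -0.28074609]
```

```bash
cat > ov.py <<'E'
import sys
from h import *
def seg(im,n,p,A,B,o,k,col):
    P=(proj(n,w2(p,[A,B]))-o+0.5)*k-0.5
    cv2.line(im,*[tuple(int(round(v*16)) for v in q) for q in P],col,1,cv2.LINE_AA,4)
def draw(tag,p,g,src='0',T=True):
    for n,(x0,y0,w,h,k) in dict(top=(340,210,120,100,6),side=(330,190,130,90,6)).items():
        im=cv2.imread(f'pics/{n}{src}.png')[y0:y0+h,x0:x0+w]; im=cv2.convertScaleAbs(cv2.resize(im,(w*k,h*k),interpolation=cv2.INTER_CUBIC),alpha=1.4)
        o=np.array([x0,y0])
        def rect(x1,x2,y1,y2,z,c):
            q=[(x1,y1,z),(x2,y1,z),(x2,y2,z),(x1,y2,z)]
            for i in range(4): seg(im,n,p,q[i],q[(i+1)%4],o,k,c)
        rect(-.12,.12,-.15,-.05,.05,(0,0,255)); rect(-.12,.12,-.05,.15,.05,(0,0,255)); rect(-.12,.12,-.15,.15,0,(0,160,255))
        x=.02-g; rect(x-.028,x+.028,-.131,-.069,.054,(0,255,0)); rect(x-.003,x+.003,-.125,-.075,.075,(255,0,0))
        a=np.linspace(0,2*np.pi,33)
        for cx,r,z in((.098,.011,.058),(-.103,.002,.05)):
            for i in range(32): seg(im,n,p,(cx+r*np.cos(a[i]),-.1+r*np.sin(a[i]),z),(cx+r*np.cos(a[i+1]),-.1+r*np.sin(a[i+1]),z),o,k,(255,0,255))
        cv2.imwrite(f'pics/{n}_{tag}.png',im)
if __name__=='__main__':
    for n in C:
        R=cv2.Rodrigues(np.array(C[n]['rvec']))[0]; print(n,-R.T@np.array(C[n]['tvec']))
    draw('ov1',[0.535,-.0845,-.6268],0)
E
python3 ov.py
```

```text
top [0.40282905 0.06734725 1.36018025]
side [0.03476199 0.96069546 0.71858201]
```

View pics/top_ov1.png

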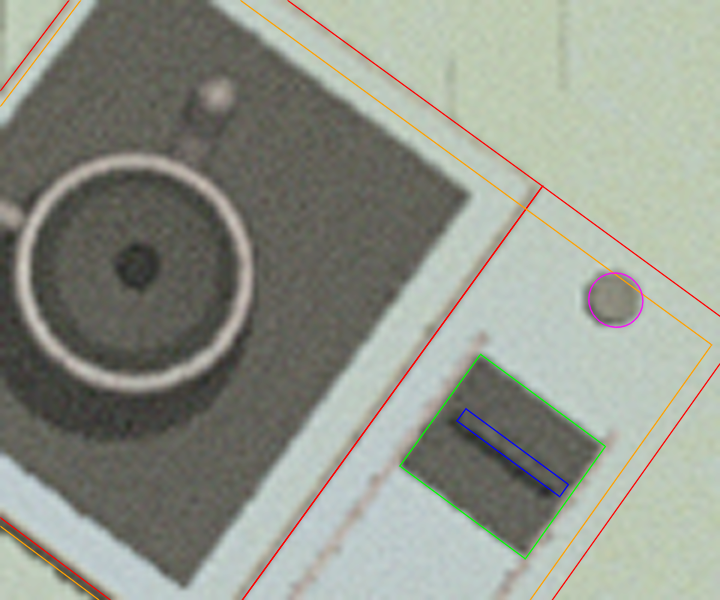

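View pics/side_ov1.png

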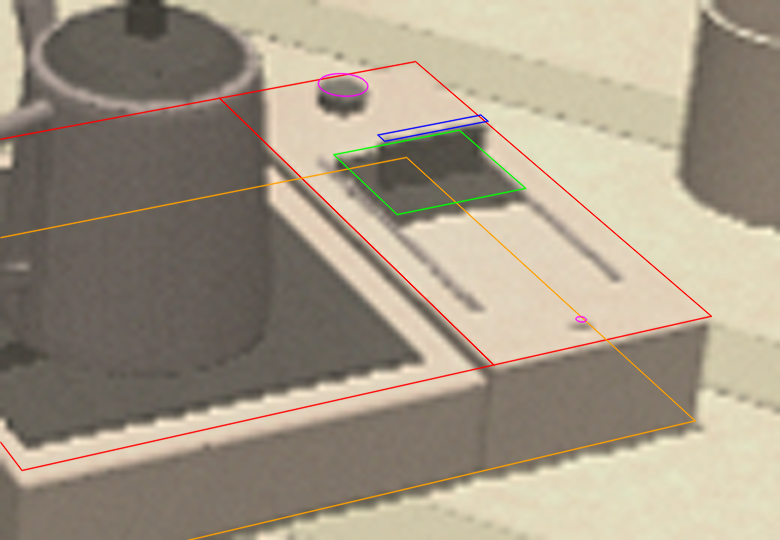

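The top overlay fits well: the guard looks shut, with its tab at the well centre. In the side view the model sits 1.5 to 2.5 px too high, which I put down to calibration. I'll turn the tool so its x axis lies along the warmer's -x, and shut the fingers.

```bash
cat > goal.py <<'E'
import sys
from h import *
from bench import bot
from scipy.spatial.transform import Rotation as Ro
p=np.load('pose.npy')
def goal(lx,ly,z):
    s=bot.sense(); R=Ro.from_quat(s['tcp_rot']).as_matrix()
    t=w2(p,[(lx,ly,z)])[0]; d=t-s['ee_pos']
    want=np.array([-np.cos(p[2]),-np.sin(p[2]),0]); W=np.c_[want,np.cross([0,0,-1],want),[0,0,-1]]
    c,sn=np.cos(p[2]),np.sin(p[2]); q=s['ee_pos'][:2]-p[:2]
    print('clock',s['clock'],'local mm',np.round(1000*np.array([c*q[0]+sn*q[1],-sn*q[0]+c*q[1],s['ee_pos'][2]]),1),'F',np.round(s['contact_force'],1),'grip',round(s['gripper_width'],2),'ctrl shift(50mm units)',np.round(R.T@d/.05,3),'twist(8deg)',np.round(np.degrees(Ro.from_matrix(R.T@W).as_rotvec())/8,2), 'shift after twist', np.round(W.T@d/.05,3))
if __name__=='__main__': goal(*map(float,sys.argv[1:4]))
E
python3 goal.py .055 -.1 .15; python3 -m creep '[{"xyz":[0,0,0],"twist":[0,0,1],"claw":0},{"xyz":[0,0,0],"twist":[0,0,1],"claw":0},{"xyz":[0,0,0],"twist":[0,0,1],"claw":0},{"xyz":[0,0,0],"twist":[0,0,1],"claw":0},{"xyz":[0,0,0],"twist":[0,0,1],"claw":0},{"xyz":[0,0,0],"twist":[0,0,1],"claw":0},{"xyz":[0,0,0],"twist":[0,0,0.7],"claw":0},{"xyz":[0,0,0],"twist":[0,0,0],"claw":0}]';python3 goal.py .055 -.1 .15
```

```text
clock 0.1 local mm [  22.9 -614.6  230.3] F [ 0.7 -0.2  0.7] grip 1.0 ctrl shift(50mm units) [-8.687  5.552  1.617] twist(8deg) [ 0.01 -0.01  6.73] shift after twist [-0.641 10.292  1.607]
clock: 0.9
ee_pos: [0.1917, -0.5946, 0.2307]
tcp_rot: [0.307, 0.952, 0.0, -0.0]
contact_force: [0.0, 0.5, -0.7]
gripper_width: -0.003
clock 0.9 local mm [  23.1 -614.7  230.7] F [ 0.   0.5 -0.7] grip -0.0 ctrl shift(50mm units) [-0.684 10.29   1.62 ] twist(8deg) [ 0.   -0.01  0.03] shift after twist [-0.638 10.294  1.615]
```

```bash
python3 -m creep '[{"xyz":[-0.1,0.8,0],"twist":[0,0,0],"claw":0},{"xyz":[-0.1,0.8,0],"twist":[0,0,0],"claw":0},{"xyz":[-0.1,0.8,0],"twist":[0,0,0],"claw":0},{"xyz":[-0.1,0.8,0],"twist":[0,0,0],"claw":0},{"xyz":[-0.1,0.8,0],"twist":[0,0,0],"claw":0},{"xyz":[-0.1,0.8,0],"twist":[0,0,0],"claw":0},{"xyz":[-0.1,0.8,0],"twist":[0,0,0],"claw":0},{"xyz":[0,0.8,0],"twist":[0,0,0],"claw":0}]' >/dev/null
python3 -m creep '[{"xyz":[0,0.8,0],"twist":[0,0,0],"claw":0},{"xyz":[0,0.8,0],"twist":[0,0,0],"claw":0},{"xyz":[0,0.8,0],"twist":[0,0,0],"claw":0},{"xyz":[0,0.8,0],"twist":[0,0,0],"claw":0},{"xyz":[0,0.6,0],"twist":[0,0,0],"claw":0},{"xyz":[0,0,0],"twist":[0,0,0],"claw":0},{"xyz":[0,0,0],"twist":[0,0,0],"claw":0}]' ;python3 goal.py .055 -.1 .10
```

```text
clock: 2.4
ee_pos: [0.5179, -0.2008, 0.2309]
tcp_rot: [0.305, 0.952, -0.0, -0.001]
contact_force: [-0.3, 0.1, -0.2]
gripper_width: 0.0
clock 2.4 local mm [  55.8 -104.4  230.9] F [-0.3  0.1 -0.2] grip 0.0 ctrl shift(50mm units) [0.014 0.089 2.618] twist(8deg) [-0.   -0.01  0.05] shift after twist [0.017 0.087 2.619]
```

```bash
python3 -m creep '[{"xyz":[0,0.1,0.6],"twist":[0,0,0],"claw":0},{"xyz":[0,0,0.6],"twist":[0,0,0],"claw":0},{"xyz":[0,0,0.6],"twist":[0,0,0],"claw":0},{"xyz":[0,0,0.6],"twist":[0,0,0],"claw":0},{"xyz":[0,0,0.2],"twist":[0,0,0],"claw":0},{"xyz":[0,0,0],"twist":[0,0,0],"claw":0},{"xyz":[0,0,0],"twist":[0,0,0],"claw":0}]' ;python3 goal.py .055 -.1 .063
cat > snap.py <<'E'
import sys
from bench import bot,optics
from h import *
t=sys.argv[1]
s=bot.sense(); tip=s['ee_pos']
for n,(x0,y0,w,h,k) in dict(top=(380,210,100,100,6),side=(330,170,130,100,6)).items():
    im=optics.get_image(n)['image'][:,:,::-1].copy(); cv2.imwrite(f'pics/{n}{t}.png',im)
    q=(proj(n,[tip])[0]); print(n,'tip px',q, 'crop',(q-[x0,y0]+.5)*k-.5)
    c=cv2.convertScaleAbs(cv2.resize(im[y0:y0+h,x0:x0+w],(w*k,h*k),interpolation=cv2.INTER_CUBIC),alpha=1.6)
    g=tuple(int(v) for v in (q-[x0,y0]+.5)*k-.5); cv2.drawMarker(c,g,(0,0,255),cv2.MARKER_CROSS,20,1)
    cv2.imwrite(f'pics/{n}c{t}.png',c)
E
python3 snap.py 1
```

```text
clock: 3.1
ee_pos: [0.5217, -0.198, 0.1026]
tcp_rot: [0.307, 0.952, -0.0, 0.001]
contact_force: [0.1, 0.7, 0.7]
gripper_width: -0.008
clock 3.1 local mm [ 57.2 -99.9 102.6] F [0.1 0.7 0.7] grip -0.01 ctrl shift(50mm units) [ 0.046 -0.002  0.791] twist(8deg) [0.   0.01 0.03] shift after twist [ 0.044 -0.002  0.792]
top tip px [435.92957392 271.73305812] crop [338.07744354 372.89834869]
side tip px [395.62676853 195.29382203] crop [396.26061117 154.26293219]
```

View pics/topc1.png

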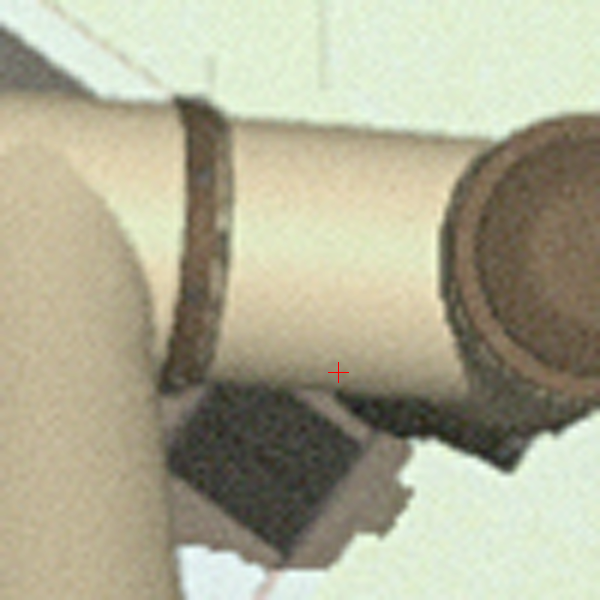

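View pics/sidec1.png

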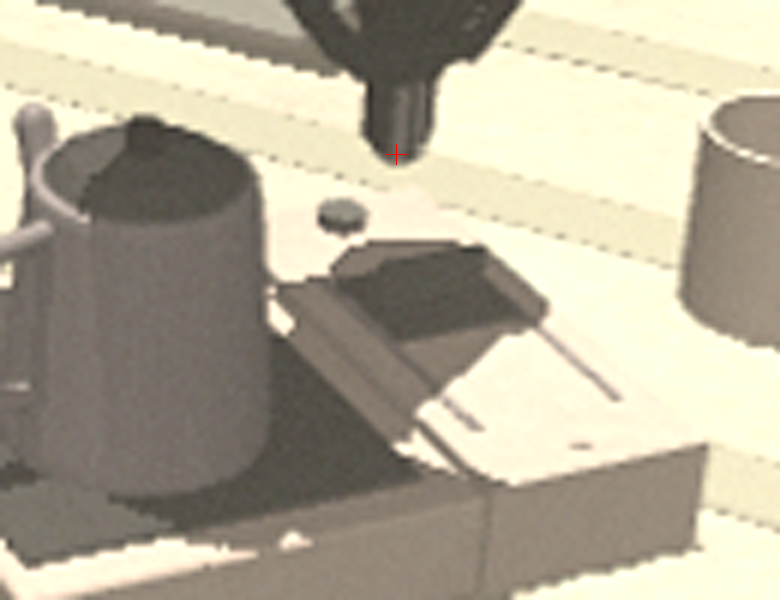

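The arm hides the strip from the top camera. The side view shows the tips at (398,165) in the crop, above the strip between the tab and the button. I'll go down to z = 63 mm.

```bash
python3 -m creep '[{"xyz":[0.04,0,0.3],"twist":[0,0,0],"claw":0},{"xyz":[0,0,0.3],"twist":[0,0,0],"claw":0},{"xyz":[0,0,0.15],"twist":[0,0,0],"claw":0},{"xyz":[0,0,0.05],"twist":[0,0,0],"claw":0},{"xyz":[0,0,0],"twist":[0,0,0],"claw":0},{"xyz":[0,0,0],"twist":[0,0,0],"claw":0}]' ;python3 goal.py .055 -.1 .063
python3 snap.py 2
```

```text
clock: 3.8
ee_pos: [0.52, -0.1962, 0.0621]
tcp_rot: [0.307, 0.952, 0.0, 0.001]
contact_force: [0.4, 1.2, 0.2]
gripper_width: 0.004
clock 3.8 local mm [ 54.8 -99.4  62.1] F [0.4 1.2 0.2] grip 0.0 ctrl shift(50mm units) [-0.005 -0.012 -0.017] twist(8deg) [0.   0.01 0.03] shift after twist [-0.005 -0.012 -0.017]
top tip px [431.68378869 273.96830239] crop [312.60273216 386.30981432]
side tip px [394.67420906 209.62522999] crop [390.54525438 240.25137992]
```

View pics/sidec2.png

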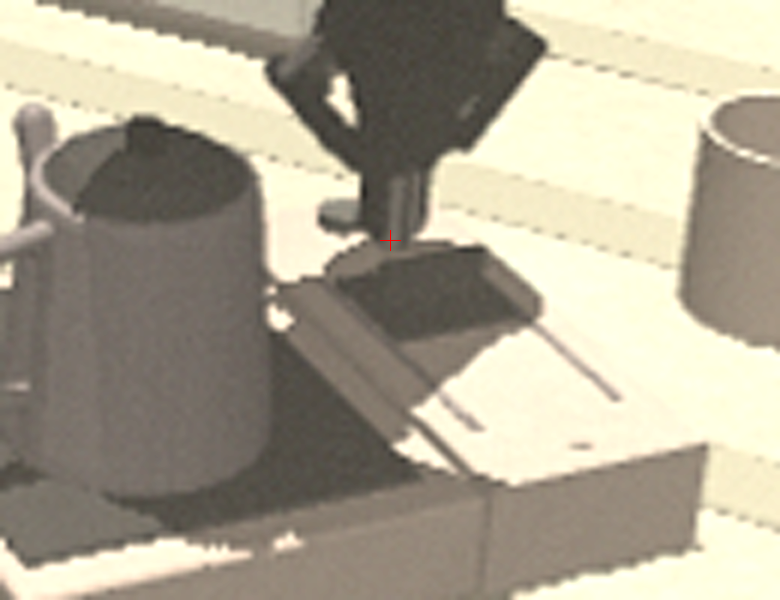

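The side view shows the tip behind the tab, near (398,245), roughly on the tab's centre line. Now I'll push the guard open.

```bash
python3 -m creep '[{"xyz":[0.15,0,0],"twist":[0,0,0],"claw":0},{"xyz":[0.15,0,0],"twist":[0,0,0],"claw":0},{"xyz":[0.1,0,0],"twist":[0,0,0],"claw":0},{"xyz":[0.1,0,0],"twist":[0,0,0],"claw":0},{"xyz":[0.1,0,0],"twist":[0,0,0],"claw":0},{"xyz":[0.1,0,0],"twist":[0,0,0],"claw":0}]' ;python3 goal.py -.028 -.1 .062
python3 -m creep '[{"xyz":[0.15,0,0],"twist":[0,0,0],"claw":0},{"xyz":[0.15,0,0],"twist":[0,0,0],"claw":0},{"xyz":[0.15,0,0],"twist":[0,0,0],"claw":0},{"xyz":[0.15,0,0],"twist":[0,0,0],"claw":0},{"xyz":[0.1,0,0],"twist":[0,0,0],"claw":0},{"xyz":[0.1,0,0],"twist":[0,0,0],"claw":0}]' ;python3 goal.py -.028 -.1 .062
```

```text
clock: 4.5
ee_pos: [0.4909, -0.1755, 0.0615]
tcp_rot: [0.307, 0.952, -0.0, 0.0]
contact_force: [1.7, -0.8, -0.3]
gripper_width: 0.001
clock 4.5 local mm [ 19.1 -99.8  61.5] F [ 1.7 -0.8 -0.3] grip 0.0 ctrl shift(50mm units) [ 0.942 -0.    -0.01 ] twist(8deg) [0.   0.01 0.03] shift after twist [ 0.942 -0.005 -0.01 ]
clock: 5.1
ee_pos: [0.4583, -0.1519, 0.0615]
tcp_rot: [0.307, 0.952, 0.0, 0.0]
contact_force: [2.4, -0.3, 2.0]
gripper_width: 0.001
clock 5.1 local mm [-21.2 -99.8  61.5] F [ 2.4 -0.3  2. ] grip 0.0 ctrl shift(50mm units) [ 0.136 -0.003 -0.01 ] twist(8deg) [0.   0.   0.03] shift after twist [ 0.136 -0.003 -0.01 ]
```

Now small steps until it meets the stop.

```bash
python3 -m creep '[{"xyz":[0.06,0,0],"twist":[0,0,0],"claw":0},{"xyz":[0.05,0,0],"twist":[0,0,0],"claw":0},{"xyz":[0,0,0],"twist":[0,0,0],"claw":0}]';python3 goal.py -.028 -.1 .062
python3 -m creep '[{"xyz":[0.04,0,0],"twist":[0,0,0],"claw":0},{"xyz":[0,0,0],"twist":[0,0,0],"claw":0}]';python3 goal.py -.028 -.1 .062
python3 -m creep '[{"xyz":[0.04,0,0],"twist":[0,0,0],"claw":0},{"xyz":[0,0,0],"twist":[0,0,0],"claw":0}]';python3 goal.py -.028 -.1 .062
```

```text
clock: 5.4
ee_pos: [0.4536, -0.1489, 0.0613]
tcp_rot: [0.307, 0.952, -0.0, -0.0]
contact_force: [0.7, -0.2, -0.2]
gripper_width: 0.005
clock 5.4 local mm [ -26.8 -100.1   61.3] F [ 0.7 -0.2 -0.2] grip 0.0 ctrl shift(50mm units) [ 0.025  0.003 -0.014] twist(8deg) [-0.   -0.    0.03] shift after twist [ 0.025  0.003 -0.014]
clock: 5.6
ee_pos: [0.4527, -0.1481, 0.0613]
tcp_rot: [0.307, 0.952, -0.0, 0.0]
contact_force: [2.2, -2.7, -0.2]
gripper_width: 0.0
clock 5.6 local mm [ -27.9 -100.1   61.3] F [ 2.2 -2.7 -0.2] grip 0.0 ctrl shift(50mm units) [ 0.001  0.002 -0.014] twist(8deg) [0.   0.01 0.03] shift after twist [ 0.001  0.002 -0.014]
clock: 5.8
ee_pos: [0.4527, -0.1479, 0.0615]
tcp_rot: [0.306, 0.952, -0.0, 0.002]
contact_force: [5.4, -8.5, -4.4]
gripper_width: 0.002
clock 5.8 local mm [-28.1 -99.9  61.5] F [ 5.4 -8.5 -4.4] grip 0.0 ctrl shift(50mm units) [-0.002 -0.002 -0.011] twist(8deg) [0.01 0.03 0.04] shift after twist [-0.002 -0.002 -0.011]
```

The stop is reached at finger centre x = -28.1 mm against -28.0 predicted, so the pose is good along x. Backing off, lifting and moving over the well.

```bash
python3 -m creep '[{"xyz":[-0.15,0,0],"twist":[0,0,0],"claw":0},{"xyz":[-0.2,0,-0.3],"twist":[0,0,0],"claw":0},{"xyz":[-0.3,0,-0.2],"twist":[0,0,0],"claw":0},{"xyz":[-0.3,0,0],"twist":[0,0,0],"claw":0},{"xyz":[0,0,0],"twist":[0,0,0],"claw":0},{"xyz":[0,0,0],"twist":[0,0,0],"claw":0}]';python3 goal.py .02 -.1 .06
python3 snap.py 3
```

```text
clock: 6.4
ee_pos: [0.488, -0.1743, 0.0855]
tcp_rot: [0.307, 0.952, -0.0, -0.002]
contact_force: [0.2, 0.6, 0.2]
gripper_width: -0.002
clock 6.4 local mm [  16.  -100.5   85.5] F [0.2 0.6 0.2] grip -0.0 ctrl shift(50mm units) [-0.082  0.01   0.51 ] twist(8deg) [-0.01 -0.02  0.02] shift after twist [-0.081  0.01   0.51 ]
top tip px [424.57040987 286.58598053] crop [269.92245924 462.01588316]
side tip px [403.23645424 208.11433484] crop [441.91872546 231.18600907]
```

View pics/sidec3.png

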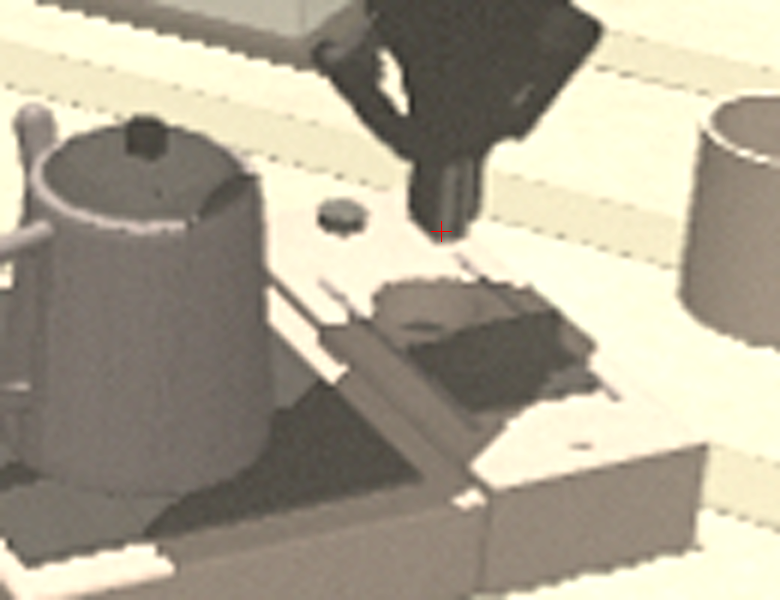

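View pics/topc3.png

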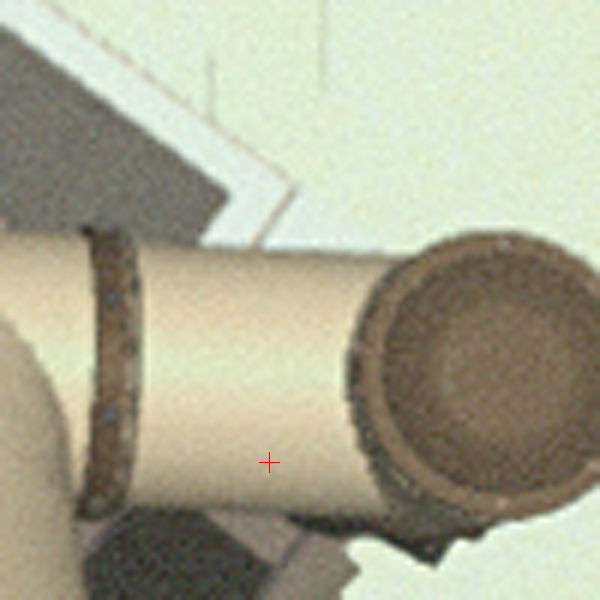

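The well is partly visible at about (427,325), and the open guard at (500,355). The tip is above the well, so I'll descend carefully and watch the contact height: about 34 mm means the key, about 50 mm the rim.

```bash
python3 -m creep '[{"xyz":[-0.08,0.01,0.2],"twist":[0,0,0],"claw":0},{"xyz":[0,0,0.2],"twist":[0,0,0],"claw":0},{"xyz":[0,0,0.2],"twist":[0,0,0],"claw":0},{"xyz":[0,0,0],"twist":[0,0,0],"claw":0}]';python3 goal.py .02 -.1 .029
python3 -m creep '[{"xyz":[0,0,0.1],"twist":[0,0,0],"claw":0},{"xyz":[0,0,0.1],"twist":[0,0,0],"claw":0},{"xyz":[0,0,0],"twist":[0,0,0],"claw":0}]';python3 goal.py .02 -.1 .029
```

```text
clock: 6.9
ee_pos: [0.4911, -0.1762, 0.0541]
tcp_rot: [0.307, 0.952, -0.0, -0.002]
contact_force: [0.2, -0.7, 0.1]
gripper_width: -0.001
clock 6.9 local mm [  19.7 -100.2   54.1] F [ 0.2 -0.7  0.1] grip -0.0 ctrl shift(50mm units) [-0.009  0.004  0.503] twist(8deg) [-0.02 -0.03  0.03] shift after twist [-0.007  0.003  0.503]
clock: 7.2
ee_pos: [0.4923, -0.1763, 0.0457]
tcp_rot: [0.307, 0.952, -0.0, -0.001]
contact_force: [-0.2, -0.1, 0.1]
gripper_width: -0.004
clock 7.2 local mm [ 20.7 -99.6  45.7] F [-0.2 -0.1  0.1] grip -0.0 ctrl shift(50mm units) [ 0.014 -0.008  0.333] twist(8deg) [-0.   -0.01  0.03] shift after twist [ 0.014 -0.008  0.333]
```

Inside the well with no contact. Going on down.

```bash
python3 -m creep '[{"xyz":[0,0,0.1],"twist":[0,0,0],"claw":0},{"xyz":[0,0,0.08],"twist":[0,0,0],"claw":0},{"xyz":[0,0,0],"twist":[0,0,0],"claw":0}]';python3 goal.py .02 -.1 .029
python3 -m creep '[{"xyz":[0,0,0.08],"twist":[0,0,0],"claw":0},{"xyz":[0,0,0.05],"twist":[0,0,0],"claw":0},{"xyz":[0,0,0],"twist":[0,0,0],"claw":0}]';python3 goal.py .02 -.1 .029
```

```text
clock: 7.5
ee_pos: [0.4924, -0.1764, 0.0367]
tcp_rot: [0.307, 0.952, -0.0, -0.001]
contact_force: [0.4, 1.0, 0.0]
gripper_width: 0.0
clock 7.5 local mm [ 20.8 -99.6  36.7] F [0.4 1.  0. ] grip 0.0 ctrl shift(50mm units) [ 0.015 -0.008  0.155] twist(8deg) [-0.   -0.01  0.03] shift after twist [ 0.016 -0.008  0.155]
clock: 7.8
ee_pos: [0.4933, -0.1765, 0.031]
tcp_rot: [0.307, 0.952, -0.0, 0.0]
contact_force: [-0.5, -0.2, 3.1]
gripper_width: 0.0
clock 7.8 local mm [ 21.5 -99.2  31. ] F [-0.5 -0.2  3.1] grip 0.0 ctrl shift(50mm units) [ 0.031 -0.017  0.04 ] twist(8deg) [0.   0.01 0.03] shift after twist [ 0.031 -0.017  0.04 ]
```

```bash
python3 -m creep '[{"xyz":[0.02,0,0.04],"twist":[0,0,0],"claw":0},{"xyz":[0,0,0.03],"twist":[0,0,0],"claw":0},{"xyz":[0,0,0.03],"twist":[0,0,0],"claw":0},{"xyz":[0,0,0],"twist":[0,0,0],"claw":0}]';python3 goal.py .02 -.1 .029
```

```text
clock: 8.2
ee_pos: [0.4933, -0.1763, 0.0288]
tcp_rot: [0.306, 0.952, -0.0, 0.002]
contact_force: [-3.4, 0.3, 20.9]
gripper_width: -0.003
clock 8.2 local mm [ 21.4 -99.   28.8] F [-3.4  0.3 20.9] grip -0.0 ctrl shift(50mm units) [ 0.029 -0.02  -0.005] twist(8deg) [0.   0.02 0.04] shift after twist [ 0.029 -0.02  -0.004]
```

The key has bottomed out at z = 28.8 mm with 21 N. Holding for over 1 s.

```bash
python3 -m creep '[{"xyz":[0,0,0],"twist":[0,0,0],"claw":0},{"xyz":[0,0,0],"twist":[0,0,0],"claw":0},{"xyz":[0,0,0],"twist":[0,0,0],"claw":0},{"xyz":[0,0,0],"twist":[0,0,0],"claw":0},{"xyz":[0,0,0],"twist":[0,0,0],"claw":0},{"xyz":[0,0,0],"twist":[0,0,0],"claw":0},{"xyz":[0,0,0],"twist":[0,0,0],"claw":0},{"xyz":[0,0,0],"twist":[0,0,0],"claw":0}]'
python3 -m creep '[{"xyz":[0,0,0],"twist":[0,0,0],"claw":0},{"xyz":[0,0,0],"twist":[0,0,0],"claw":0},{"xyz":[0,0,0],"twist":[0,0,0],"claw":0},{"xyz":[0,0,0],"twist":[0,0,0],"claw":0}]';python3 goal.py .02 -.1 .1
```

```text
clock: 9.0
ee_pos: [0.4933, -0.1763, 0.0288]
tcp_rot: [0.306, 0.952, -0.0, 0.002]
contact_force: [-3.6, 0.5, 19.9]
gripper_width: -0.003
clock: 9.4
ee_pos: [0.4933, -0.1763, 0.0288]
tcp_rot: [0.306, 0.952, -0.0, 0.002]
contact_force: [-3.6, 0.6, 20.2]
gripper_width: 0.007
clock 9.4 local mm [ 21.5 -99.   28.8] F [-3.6  0.6 20.2] grip 0.01 ctrl shift(50mm units) [ 0.025 -0.019 -1.424] twist(8deg) [0.01 0.02 0.04] shift after twist [ 0.029 -0.021 -1.424]
```

```bash
python3 -m creep '[{"xyz":[0,0,-0.3],"twist":[0,0,0],"claw":0},{"xyz":[0,0,-0.5],"twist":[0,0,0],"claw":0},{"xyz":[0,0,-0.5],"twist":[0,0,0],"claw":0},{"xyz":[0,0,-0.5],"twist":[0,0,0],"claw":0},{"xyz":[0.4,0,0],"twist":[0,0,0],"claw":0},{"xyz":[0.5,0,0],"twist":[0,0,0],"claw":0},{"xyz":[0.5,0,0],"twist":[0,0,0],"claw":0},{"xyz":[0.5,0,0],"twist":[0,0,0],"claw":0}]'
python3 -m creep '[{"xyz":[0,0,0],"twist":[0,0,0],"claw":0},{"xyz":[0,0,0],"twist":[0,0,0],"claw":0}]';python3 goal.py -.075 -.1 .062; python3 snap.py 4
```

```text
clock: 10.2
ee_pos: [0.4133, -0.1198, 0.1152]
tcp_rot: [0.307, 0.952, 0.0, -0.001]
contact_force: [-0.6, 0.8, 0.2]
gripper_width: -0.006
clock: 10.4
ee_pos: [0.4147, -0.1201, 0.1158]
tcp_rot: [0.306, 0.952, 0.0, 0.0]
contact_force: [0.1, 0.4, 0.2]
gripper_width: 0.001
clock 10.4 local mm [-75.1 -99.7 115.8] F [0.1 0.4 0.2] grip 0.0 ctrl shift(50mm units) [-0.003 -0.006  1.076] twist(8deg) [0.   0.   0.04] shift after twist [-0.003 -0.006  1.076]
top tip px [403.6433493  317.69620047] crop [144.3600958  648.67720284]
side tip px [423.26483399 213.6212741 ] crop [562.08900391 264.22764461]
```

View pics/sidec4.png

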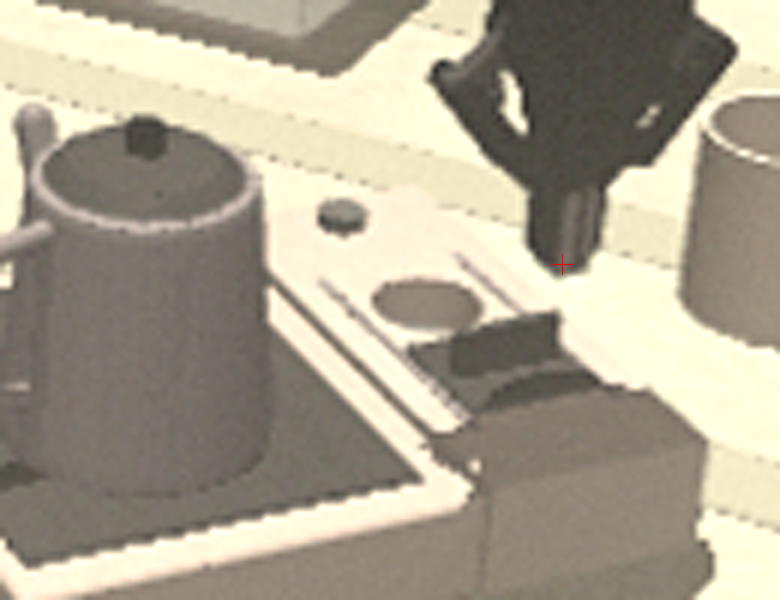

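The side view shows the well uncovered at (427,303), the tab at (505,345) and the pot undisturbed. Now I'll go down behind the tab and push the guard shut.

```bash
python3 -m creep '[{"xyz":[0,0,0.4],"twist":[0,0,0],"claw":0},{"xyz":[0,0,0.4],"twist":[0,0,0],"claw":0},{"xyz":[0,0,0.2],"twist":[0,0,0],"claw":0},{"xyz":[0,0,0.06],"twist":[0,0,0],"claw":0},{"xyz":[0,0,0],"twist":[0,0,0],"claw":0},{"xyz":[0,0,0],"twist":[0,0,0],"claw":0}]';python3 goal.py .006 -.1 .062
python3 -m creep '[{"xyz":[-0.15,0,0],"twist":[0,0,0],"claw":0},{"xyz":[-0.15,0,0],"twist":[0,0,0],"claw":0},{"xyz":[-0.1,0,0],"twist":[0,0,0],"claw":0},{"xyz":[-0.1,0,0],"twist":[0,0,0],"claw":0},{"xyz":[-0.15,0,0],"twist":[0,0,0],"claw":0},{"xyz":[-0.15,0,0],"twist":[0,0,0],"claw":0},{"xyz":[-0.15,0,0],"twist":[0,0,0],"claw":0},{"xyz":[-0.15,0,0],"twist":[0,0,0],"claw":0}]';python3 goal.py .006 -.1 .062
```

```text
clock: 11.1
ee_pos: [0.4156, -0.1204, 0.0633]
tcp_rot: [0.307, 0.952, 0.0, 0.001]
contact_force: [0.7, -0.1, -0.3]
gripper_width: 0.002
clock 11.1 local mm [-74.2 -99.4  63.3] F [ 0.7 -0.1 -0.3] grip 0.0 ctrl shift(50mm units) [-1.604 -0.019  0.029] twist(8deg) [0.01 0.01 0.03] shift after twist [-1.604 -0.012  0.027]
clock: 11.9
ee_pos: [0.4597, -0.1529, 0.0627]
tcp_rot: [0.307, 0.952, -0.0, -0.0]
contact_force: [-2.1, 0.8, 1.0]
gripper_width: -0.005
clock 11.9 local mm [-19.4 -99.8  62.7] F [-2.1  0.8  1. ] grip -0.0 ctrl shift(50mm units) [-0.508 -0.006  0.014] twist(8deg) [-0.   -0.    0.03] shift after twist [-0.508 -0.004  0.014]
```

```bash
python3 -m creep '[{"xyz":[-0.12,0,0],"twist":[0,0,0],"claw":0},{"xyz":[-0.12,0,0],"twist":[0,0,0],"claw":0},{"xyz":[-0.12,0,0],"twist":[0,0,0],"claw":0},{"xyz":[-0.06,0,0],"twist":[0,0,0],"claw":0},{"xyz":[0,0,0],"twist":[0,0,0],"claw":0}]';python3 goal.py .006 -.1 .062
python3 -m creep '[{"xyz":[-0.05,0,0],"twist":[0,0,0],"claw":0},{"xyz":[0,0,0],"twist":[0,0,0],"claw":0}]';python3 goal.py .006 -.1 .062
python3 -m creep '[{"xyz":[-0.04,0,0],"twist":[0,0,0],"claw":0},{"xyz":[0,0,0],"twist":[0,0,0],"claw":0}]';python3 goal.py .006 -.1 .062
```

```text
clock: 12.4
ee_pos: [0.4774, -0.165, 0.0628]
tcp_rot: [0.307, 0.952, 0.0, 0.001]
contact_force: [-0.5, 0.3, -0.0]
gripper_width: -0.003
clock 12.4 local mm [  2.  -99.2  62.8] F [-0.5  0.3 -0. ] grip -0.0 ctrl shift(50mm units) [-0.081 -0.016  0.015] twist(8deg) [0.   0.01 0.03] shift after twist [-0.081 -0.016  0.015]
clock: 12.6
ee_pos: [0.4791, -0.1661, 0.0628]
tcp_rot: [0.307, 0.952, 0.0, 0.0]
contact_force: [0.4, -1.3, 0.0]
gripper_width: -0.001
clock 12.6 local mm [  4.  -99.1  62.8] F [ 0.4 -1.3  0. ] grip -0.0 ctrl shift(50mm units) [-0.04  -0.017  0.017] twist(8deg) [0.   0.   0.03] shift after twist [-0.04  -0.017  0.017]
clock: 12.8
ee_pos: [0.4805, -0.1673, 0.0628]
tcp_rot: [0.307, 0.952, 0.0, 0.0]
contact_force: [-1.4, 0.4, -0.2]
gripper_width: 0.003
clock 12.8 local mm [  5.8 -99.2  62.8] F [-1.4  0.4 -0.2] grip 0.0 ctrl shift(50mm units) [-0.003 -0.016  0.017] twist(8deg) [0.   0.   0.03] shift after twist [-0.003 -0.016  0.017]
```

Not at the stop yet, so a little further.

```bash
python3 -m creep '[{"xyz":[-0.03,0,0],"twist":[0,0,0],"claw":0},{"xyz":[0,0,0],"twist":[0,0,0],"claw":0}]';python3 goal.py .006 -.1 .062
python3 -m creep '[{"xyz":[-0.03,0,0],"twist":[0,0,0],"claw":0},{"xyz":[0,0,0],"twist":[0,0,0],"claw":0},{"xyz":[0,0,0],"twist":[0,0,0],"claw":0}]';python3 goal.py .006 -.1 .062
```

```text
clock: 13.0
ee_pos: [0.4807, -0.1676, 0.0628]
tcp_rot: [0.307, 0.952, 0.0, -0.001]
contact_force: [-3.2, 4.5, 2.4]
gripper_width: 0.003
clock 13.0 local mm [  6.2 -99.4  62.8] F [-3.2  4.5  2.4] grip 0.0 ctrl shift(50mm units) [ 0.005 -0.013  0.016] twist(8deg) [-0.   -0.01  0.03] shift after twist [ 0.005 -0.013  0.016]
clock: 13.3
ee_pos: [0.4808, -0.1678, 0.0627]
tcp_rot: [0.307, 0.952, 0.0, -0.002]
contact_force: [-4.8, 8.3, 5.1]
gripper_width: -0.001
clock 13.3 local mm [  6.3 -99.5  62.7] F [-4.8  8.3  5.1] grip -0.0 ctrl shift(50mm units) [ 0.007 -0.011  0.015] twist(8deg) [-0.01 -0.03  0.03] shift after twist [ 0.007 -0.011  0.015]
```

The shut stop is reached at 6.3 mm, with 10 N. Backing off, lifting clear and checking.

```bash
python3 -m creep '[{"xyz":[0.15,0,0],"twist":[0,0,0],"claw":0},{"xyz":[0.2,0,-0.4],"twist":[0,0,0],"claw":0},{"xyz":[0,0,-0.7],"twist":[0,0,0],"claw":0},{"xyz":[0,0,-0.8],"twist":[0,0,0],"claw":0},{"xyz":[0,0,-0.8],"twist":[0,0,0],"claw":0},{"xyz":[0,0,-0.7],"twist":[0,0,0],"claw":0},{"xyz":[0,-0.6,0],"twist":[0,0,0],"claw":0},{"xyz":[0,-0.8,0],"twist":[0,0,0],"claw":0}]'
python3 -m creep '[{"xyz":[0,-0.8,0],"twist":[0,0,0],"claw":0},{"xyz":[0,-0.8,0],"twist":[0,0,0],"claw":0},{"xyz":[0,-0.8,0],"twist":[0,0,0],"claw":0},{"xyz":[0,-0.8,0],"twist":[0,0,0],"claw":0},{"xyz":[0,-0.8,0],"twist":[0,0,0],"claw":0},{"xyz":[0,-0.6,0],"twist":[0,0,0],"claw":0},{"xyz":[0,0,0],"twist":[0,0,0],"claw":0},{"xyz":[0,0,0],"twist":[0,0,0],"claw":0}]'
python3 snap.py 5; python3 -c "
from ov import *
draw('ov5',np.load('pose.npy'),0,'5')"
```

```text
clock: 14.1
ee_pos: [0.4287, -0.2159, 0.2345]
tcp_rot: [0.305, 0.952, 0.0, 0.003]
contact_force: [-0.2, -0.7, -0.4]
gripper_width: 0.005
clock: 14.9
ee_pos: [0.2928, -0.4029, 0.2328]
tcp_rot: [0.308, 0.951, -0.0, 0.0]
contact_force: [0.4, 0.4, 0.5]
gripper_width: 0.003
top tip px [547.93939051 377.6229649 ] crop [1010.13634309 1008.23778941]
side tip px [515.73805732 141.21555735] crop [1116.92834392 -170.2066559 ]
```

View pics/top5.png

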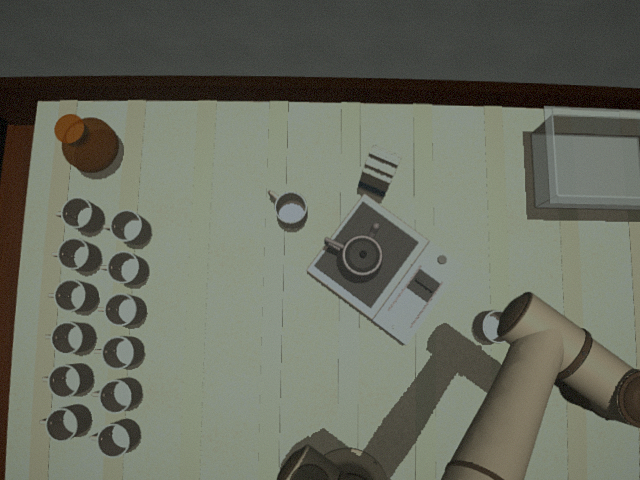

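View pics/top_ov5.png

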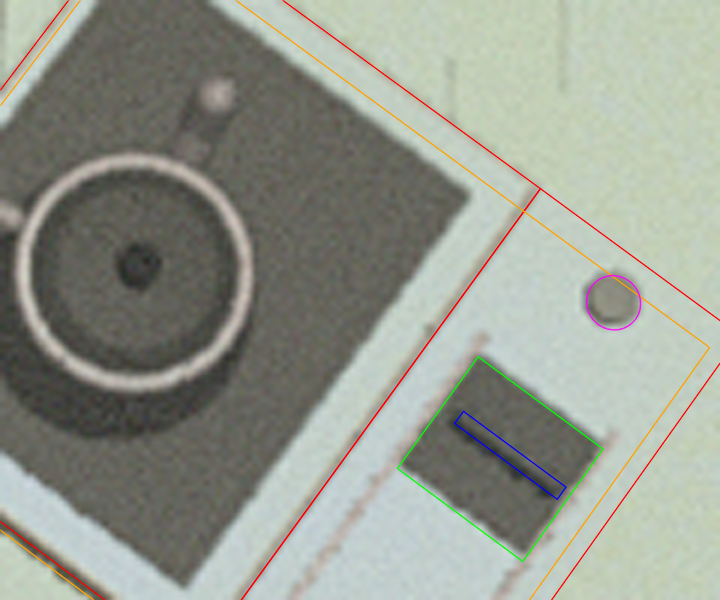

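View pics/side5.png

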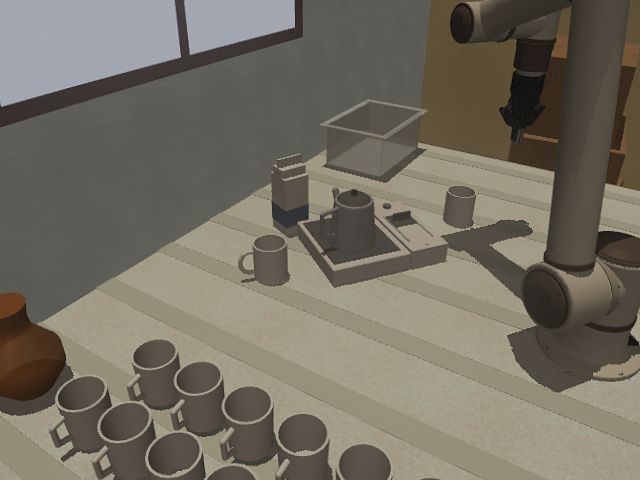

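The guard is shut at (427,285) in the top view, matching the model at travel 0. The pot, mugs and carton are at the same pixels as before, and the hand is clear.

```bash
python3 -c "
from bench import bot
print(bot.finish_job())"
```

```text
the job is handed in; nothing more can be done
None
```

The reset is done and the job is handed in at about 15 s of the 54 s limit. No verdict came back.

- **Guard open:** I pushed the tab until it met the open stop. The fingers stopped at -28.1 mm in the warmer's frame, against -28.0 mm predicted.
- **Key pressed:** the closed fingertips went into the well without touching the rim. The key bottomed out at 28.8 mm above the table with about 20 N, and I held it there for about 1.2 s before letting it up.
- **Guard shut:** I pushed it back to the shut stop. The fingers stopped at 6.3 mm, against 6.0 mm predicted.

**Last checks:** both cameras show the guard over the well. The pot and carton stand where they were, as do both mugs (mug_a is partly hidden by the arm in the top view). The hand is clear, at about 23 cm above the table with no contact force. I never went near the power button, and it looks unchanged in both views.

**One disagreement:** in the first pictures, the side camera put the warmer roughly 1 cm away from where the top camera did. I put that down to calibration and relied mainly on the top view. The two stop contacts confirmed it to within 0.3 mm along the guard's travel.

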